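# Reset the microscope lamp supply behind its push-latch cover

### The arm

A 6-joint arm with a two-finger parallel gripper is mounted at the origin on the work surface. World frame = base frame: x ahead of the robot, y to its left, z up, the work surface at z = 0. Lengths are in m, angles in rad, forces in N, time in s.
With the tool pointing down it reaches from about 0.225 to 0.875 m from the base axis. Payload 3.4 kg.
Tool frame: the origin (TCP) lies between the finger pads; the fingertips stand 19 mm ahead of it and the grasp point (between the pads) is the TCP; z points along the fingers, y is the line along which they close (so a half turn about z gives the same grasp; the last joint's range is limited). The gripper opens to 85 mm and grips with 20 to 120 N. Pads are 22 mm wide; open, the fingers measure 114 mm over their backs; the gripper's body (76 mm by 85 mm) begins 54 mm behind the grasp point. The pads swing forward as they close: fully open they stand 13 mm farther back than shut.
Start: joints at [-1.426, 0.276, 1.505, -0, 1.361, -0.121], TCP at [0.151, -0.555, 0.25] pointing down, gripper open.
Joint ranges: [-2.89, 2.89], [-0.75, 2.08], [0.22, 2.7], [-1.18, 4.32], [0.11, 2.71], [-2.7, 2.7]. Speed limits (rad/s): [2.57, 2.57, 3.14, 3.14, 3.14, 3.14].

### API

Orientations are given as a unit quaternion [w, x, y, z].
In Python, from rig import get_state, imaging, ticket gives the robot as it stands. The module is installed in compiled form; this text tells all that it offers.
- The arm moves only by the shell command python3 -m inch 'ROWS' [FORCE]. ROWS is JSON, a list of rows, each an object with "claw": the opening, from -1 (shut) to 1 (fully open); "travel": the shift along the world's x, y, z in units of 200 mm (1.0 is 200 mm), a list of three; "turn": the turn about the world's z in units of 180 degrees (1.0 is 180 degrees). A call has 1 to 5 rows; each row is the pose to reach, as a shift and turn from the pose commanded when the call began, turning the shorter way round; what a row does not reach only later rows make up. A row lasts 1/10 s, in which the tool goes at most 50 mm and 8.59 degrees, less where a joint would pass 70% of its speed; a pose out of reach is approached as far as the arm can. A call with a number of a shift or a turn outside -1 to 1 is refused whole. A call with a gripper value outside its range is refused whole. The fingers move at their own pace and stop on an object; FORCE is the grip in N (left out, the last holds). Time passes only in rows, so rows that repeat a pose let the fingers close. It gives the time, the measured TCP pose, the force, the opening and the grip force at its end, in the units of the state.
- get_state(): the state, without advancing time (a new reading comes with each control period).
- imaging.get_image(name): name is "scene" or "top" or "wrist"; returns the picture (420x560x3 uint8, red, green, blue); there is no depth.
- imaging.camera_params(name): a dict with "camera_matrix" (3x3 intrinsics, pixels), "cam_to_world" (4x4, takes a point from camera to world coordinates); the wrist camera has in their place "T_tool_cam" (4x4, takes a point from camera to tool coordinates, whose origin is the TCP and whose axes are the flange's). Camera axes: x right, y down, z forward; pixel columns grow to the right and rows downward; lengths in m; the calibration is good to about 2 mm. The wrist camera is an equidistant fisheye: a pixel r from the principal point sees the ray r / f radians off the axis. A picture is of the moment at which its call begins: read the wrist's pose just before it. camera_params takes no time and is no camera call.
- ticket.sign_off(): hands the job in; it is judged then, once.
The state is a dict: "clock": time; "qpos": joint angles; "qd": joint speeds; "effort": joint torques, N m; "position": TCP position; "ee_rot": TCP orientation; "contact_force": force on the tool from outside, world axes, zero at the start; "moment": the same for the moment, N m; "width": finger opening in m; "gripper_force": force on a finger pad.
Only numpy, scipy, OpenCV 4.12 (cv2) and the standard library are available. Lean on these libraries where they do the work, as an engineer would, in place of code of your own. Each camera call takes 0.05 s, during which the arm holds its last target. There are 200 camera calls.

### The job

The microscope's lamp supply has tripped: press its blue push-latch cover so that it pops open, press the red reset button inside right down and let it come back, then press the cover shut again so that it stays latched. Only touch and press: do not pick up, carry or shove aside any of the things standing about, and take the hand away at the end.

Things in the scene. Friction and masses are not known exactly. Their poses are not given: they have to be found in the camera images.
- supply: white lamp supply fixed to the table, 220 (its x) x 200 (its y) x 95 mm high; origin at the centre of its underside, x away from the robot at yaw 0. In its flat top deck (95 mm up) is a compartment under a blue cover: x -47 to +33 mm, y -54 to +54 mm from the origin, floor 69 mm above the table. The rear deck (x over +35 mm) carries two loose things
- cover (a joint): angle in rad of the blue push-latch cover, a plate 76 mm long from hinge to free edge (towards -x of the supply), 104 mm wide, 8 mm thick. 0 = shut and latched, level, outer face 8 mm above the deck; stop when pushed in: -0.066. Latched, a push past -0.05 and let go unlatches it: a spring lifts it to rest at 1.28. Open, swing it down and push past -0.05: let go, it latches at 0. Bends back to 1.4
- cover_pad (a point): white dot 22 mm across, the place to press: on the cover's outer face, on its centre line, 60 mm from the hinge and 16 mm from the free edge; moves with the cover, z out of the face. Pushing the shut cover to its stop lowers the dot 4 mm and takes about 2.5 N. The rising cover follows the finger, so lift it 130 mm or more straight up
- cover_hinge (a point): middle of the cover's hinge line, fixed on the supply at x +32 mm, y 0, 95 mm above the table (level with the deck and the shut cover's underside); the line runs along the supply's y. Opening lifts the -x edge: at 1.28 rad that edge stands about 75 mm above the deck, 22 mm to the -x side of the hinge line
- reset (a joint): travel in m of the red reset button: 0 = out, 0.006 = fully down, which takes 4 N; a spring brings it back out
- reset_top (a point): centre of the top of the round red button (24 mm across, in a grey collar 40 mm across; moves with it), pressed straight down. It stands on the compartment floor at x -25, y +22 mm of the supply; its top is 87 mm above the table, 8 mm below the deck, 22 mm from the compartment's front wall, 32 mm from its +y wall. Beside it at y -28 mm is a black fuse cap, 20 mm across, 10 mm high, not used
- oil_bottle: small amber immersion-oil bottle with black cap, 28 mm across and 60 mm tall, standing on the supply's rear deck; origin at the centre of its underside
- eyepiece_jar: low black jar with white cap, 36 mm across and 40 mm tall, standing on the supply's rear deck; origin at the centre of its underside
- slide_box: blue microscope-slide box with grey lid, 87 x 102 x 32 mm, loose on the table; origin at the centre of its underside
- dish: clear culture dish, 90 mm across and 14 mm high, loose on the table; origin at the centre of its underside
- beaker: open glass beaker, 64 mm across and 85 mm tall, loose on the table; origin at the centre of its underside
- stain_jar: glass jar with a red cap, 48 mm across and 55 mm tall, loose on the table; origin at the centre of its underside
- lens_brush: lens brush 170 mm long, lying loose on the table; origin on its underside, near mid-length

How it is judged:
By the outcome, as a careful person would: the job done as asked, in the order asked, and still so for the second after the job is handed in, with the robot touching nothing.
It also fails if it takes over 51 s, if anything falls off the work surface, if the arm or the gripper's body presses on something with over 40 N, if the wrist force passes 120 N, or if a joint passes its speed limit or range.

## Working session

There is one attempt and no reset: what is moved stays moved. The work goes in short steps, Python scripts to look and compute and a shell command to move; the robot and the scene stay as the last step left them, time stands still between calls to the robot, and variables do not carry over. Pictures are saved under pics/ and viewed, at most 10 in all, crops included, and the job is handed in when it is done.

```bash
mkdir -p pics; cat > h.py <<'E'
import numpy as np, cv2
from rig import get_state, imaging
def snap(n,f):
    im=imaging.get_image(n); cv2.imwrite('pics/'+f,im[:,:,::-1]); return im
def ray(n,u,v):
    p=imaging.camera_params(n);K=np.array(p['camera_matrix']);T=np.array(p['cam_to_world'])
    d=T[:3,:3]@np.linalg.solve(K,[u,v,1]);return T[:3,3],d/np.linalg.norm(d)
def atz(n,u,v,z):
    o,d=ray(n,u,v);return o+d*(z-o[2])/d[2]
def tri(*a):
    A=np.zeros((3,3));b=np.zeros(3)
    for o,d in a:
        M=np.eye(3)-np.outer(d,d);A+=M;b+=M@o
    return np.linalg.solve(A,b)
E
python3 - <<'E'
from h import *
a=snap('top','t1.png');b=snap('scene','s1.png')
s=get_state();print({k:np.round(v,3) for k,v in s.items()})
for n in('top','scene'):
  p=imaging.camera_params(n);print(np.round(p['cam_to_world'],3),np.round(p['camera_matrix'],1))
E
```

```text
{'clock': np.float64(0.1), 'qpos': array([-1.426,  0.277,  1.506, -0.   ,  1.361, -0.121]), 'qd': array([ 0.   , -0.002, -0.002, -0.002,  0.001,  0.001]), 'effort': array([ 1.0000e-03, -4.1770e+01, -2.4641e+01, -0.0000e+00,  6.0000e-03,
        0.0000e+00]), 'position': array([ 0.151, -0.554,  0.25 ]), 'ee_rot': array([-0.001,  0.991,  0.133, -0.   ]), 'contact_force': array([-0.094, -0.397,  0.059]), 'moment': array([ 0.02 ,  0.023, -0.02 ]), 'gripper_force': np.float64(0.0), 'width': np.float64(0.085)}
[[ 0.000e+00 -9.960e-01  9.100e-02  4.210e-01]
 [-1.000e+00 -1.000e-03 -4.000e-03 -1.600e-02]
 [ 4.000e-03 -9.100e-02 -9.960e-01  1.366e+00]
 [ 0.000e+00  0.000e+00  0.000e+00  1.000e+00]] [[463.5   0.  282.2]
 [  0.  463.5 211.5]
 [  0.    0.    1. ]]
[[-0.236  0.609 -0.757  1.367]
 [ 0.972  0.163 -0.171  0.186]
 [ 0.019 -0.776 -0.63   0.778]
 [ 0.     0.     0.     1.   ]] [[455.7   0.  286.6]
 [  0.  455.7 214.9]
 [  0.    0.    1. ]]
```

View pics/t1.png

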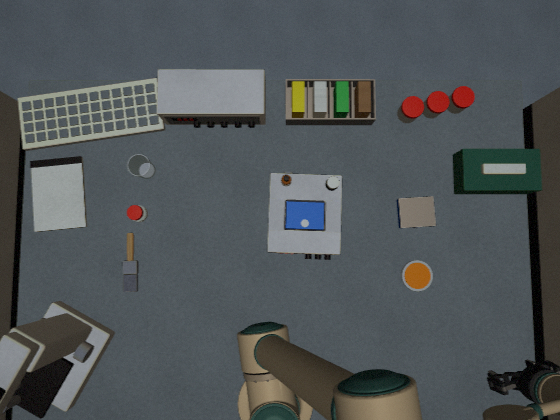

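View pics/s1.png

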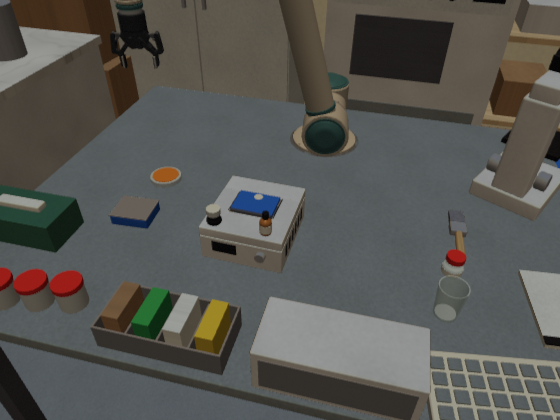

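The top view shows the supply around (305,213), with the cover's blue plate at (285–326, 201–231) and the white dot at (305,223). In the scene view the dot is near (258,197). I'll enlarge both.

```bash
python3 - <<'E'
from h import *
a=cv2.imread('pics/t1.png');b=cv2.imread('pics/s1.png')
A=cv2.resize(a[165:265,260:350],None,fx=4.4,fy=4.4,interpolation=cv2.INTER_CUBIC)
B=cv2.resize(b[175:265,195:310],None,fx=3,fy=4.4*100/90*3/4.4*0+3,interpolation=cv2.INTER_CUBIC)
c=np.zeros((440,A.shape[1]+B.shape[1],3),np.uint8);c[:A.shape[0],:A.shape[1]]=A;c[:B.shape[0],A.shape[1]:]=B
cv2.imwrite('pics/c1.png',c);print(c.shape,A.shape)
for n,im,(x0,x1,y0,y1) in(('top',a,(280,332,196,236)),('scene',b,(225,285,185,222))):
  r=im[y0:y1,x0:x1].astype(int)
  blue=((r[...,0]-r[...,2])>60).astype(np.uint8)
  cs=max(cv2.findContours(blue,0,2)[0],key=cv2.contourArea);print(n,cv2.boxPoints(cv2.minAreaRect(cs))+[x0,y0],cv2.minAreaRect(cs))
  hull=np.zeros_like(blue);cv2.fillPoly(hull,[cv2.convexHull(cs)],1);hull=cv2.erode(hull,np.ones((3,3)))
  w=(r.min(2)>130)&(hull>0);ys,xs=np.nonzero(w);print(len(xs),xs.mean()+x0,ys.mean()+y0)
E
```

```text
(440, 741, 3) (440, 396, 3)
top [[284.93375969 227.85477448]
 [285.90063667 200.78216743]
 [323.92356873 202.14012909]
 [322.95668793 229.21273804]] ((24.42866325378418, 18.997451782226562), (38.04717254638672, 27.089868545532227), 2.045408248901367)
44 304.6363636363636 222.9090909090909
scene [[230.80769348 206.96153641]
 [234.5        188.5       ]
 [279.30768967 197.46154022]
 [275.61538315 215.92307663]] ((30.05769157409668, 17.211538314819336), (45.6950569152832, 18.8271484375), 11.309932708740234)
29 258.1379310344828 196.27586206896552
```

View pics/c1.png

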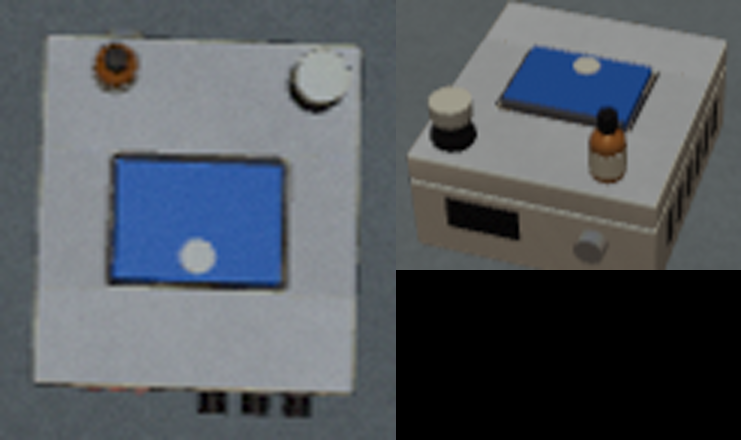

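The crop shows the dot at (304.4,223.0) in the top view and (258.0,196.4) in the scene view. The deck corners in the crop are TL(48,36), TR(360,45), BR(353,391) and BL(36,382), and the bottle and jar stand on the rear deck.

```bash
python3 - <<'E'
from h import *
print('dot tri',tri(ray('top',304.4,223.0),ray('scene',258.0,196.4)),atz('top',304.4,223,.103),atz('scene',258,196.4,.103))
f=lambda x,y,z:atz('top',260+x/4.4-.4,165+y/4.4-.4,z)
C=[f(*c,.095) for c in((48,36),(360,45),(353,391),(36,382))]
print(np.round(C,4));m=np.mean(C,0);print('center',m)
d=(C[0]+C[1]-C[2]-C[3])/2;e=(C[0]+C[3]-C[1]-C[2])/2
print('yaw',np.arctan2(d[1],d[0]),np.arctan2(-e[0],e[1]),np.linalg.norm(d),np.linalg.norm(e))
V=[f(*c,.103) for c in((118,158),(284,160),(282,286),(112,282))];print(np.round(V,4))
print('dot - edges')
y=(np.arctan2(d[1],d[0])+np.arctan2(-e[0],e[1]))/2
R=np.array([[np.cos(y),-np.sin(y)],[np.sin(y),np.cos(y)]])
dot=m[:2]+R@[-.028,0];print('yaw',y,'dot pred from deck',dot)
D=atz('top',304.4,223,.103)[:2]
print('reset',D+R@[.003,.022], 'yawunits',y/np.pi)
E
```

```text
dot tri [ 0.50549845 -0.08202597  0.10364149] [ 0.50547874 -0.08182013  0.103     ] [ 0.504719   -0.08252612  0.103     ]
[[ 0.6456  0.0112  0.095 ]
 [ 0.64   -0.1855  0.095 ]
 [ 0.4227 -0.1787  0.095 ]
 [ 0.4282  0.0181  0.095 ]]
center [ 0.5341002  -0.08371712  0.095     ]
yaw -0.031622378131513175 -0.028198148276535974 0.21743749973474472 0.1968597801156322
[[ 0.5672 -0.0328  0.103 ]
 [ 0.5661 -0.1362  0.103 ]
 [ 0.4875 -0.1344  0.103 ]
 [ 0.4899 -0.029   0.103 ]]
dot - edges
yaw -0.029910263204024574 dot pred from deck [ 0.50611273 -0.08287976]
reset [ 0.50913533 -0.05991969] yawunits -0.009520732476200285
```

```bash
r='{"claw":-1,"travel":[0.59,0.79,0],"turn":-0.0945}'; python3 -m inch '[{"claw":-1,"travel":[0.59,0.79,0],"turn":-0.0945},{"claw":-1,"travel":[0.59,0.79,0],"turn":-0.0945},{"claw":-1,"travel":[0.59,0.79,0],"turn":-0.0945},{"claw":-1,"travel":[0.59,0.79,0],"turn":-0.0945},{"claw":-1,"travel":[0.59,0.79,0],"turn":-0.0945}]' 20
python3 -m inch '[{"claw":-1,"travel":[0.59,0.79,0],"turn":0},{"claw":-1,"travel":[0.59,0.79,0],"turn":0},{"claw":-1,"travel":[0.59,0.79,0],"turn":0},{"claw":-1,"travel":[0.59,0.79,0],"turn":0},{"claw":-1,"travel":[0.59,0.79,0],"turn":0}]'
```

```text
clock: 0.6
position: [0.2713, -0.3915, 0.2501]
ee_rot: [-0.002, 1.0, -0.013, 0.001]
contact_force: [0.1, 0.0, -0.5]
width: 0.0124
gripper_force: 0.0
clock: 1.1
position: [0.3894, -0.2348, 0.2502]
ee_rot: [-0.001, 1.0, -0.012, 0.001]
contact_force: [0.4, -1.0, -0.9]
width: 0.0002
gripper_force: 0.0
```

```bash
python3 -m inch '[{"claw":-1,"travel":[0.58,0.77,-0.3],"turn":0},{"claw":-1,"travel":[0.58,0.77,-0.3],"turn":0},{"claw":-1,"travel":[0.58,0.77,-0.3],"turn":0},{"claw":-1,"travel":[0.58,0.77,-0.3],"turn":0},{"claw":-1,"travel":[0.58,0.77,-0.3],"turn":0}]'
python3 - <<'E'
from h import *
s=get_state();im=snap('wrist','w1.png');p=imaging.camera_params('wrist');print(s['position'],s['ee_rot'],s['contact_force']);print({k:np.round(v,3) for k,v in p.items()})
E
```

```text
clock: 1.6
position: [0.5046, -0.0819, 0.1881]
ee_rot: [-0.001, 1.0, -0.013, -0.001]
contact_force: [-0.6, -0.2, 1.0]
width: 0.0001
gripper_force: 0.0
[ 0.50463942 -0.08186515  0.18806303] [-0.00121206  0.99991058 -0.01327602 -0.00105   ] [-0.58691235 -0.24139762  0.96571137]
{'camera_matrix': array([[325.192,   0.   , 279.113],
       [  0.   , 325.192, 209.261],
       [  0.   ,   0.   ,   1.   ]]), 'T_tool_cam': array([[ 0.001, -0.949, -0.315,  0.083],
       [ 1.   ,  0.001,  0.001, -0.   ],
       [-0.001, -0.315,  0.949, -0.123],
       [ 0.   ,  0.   ,  0.   ,  1.   ]])}
```

View pics/w1.png

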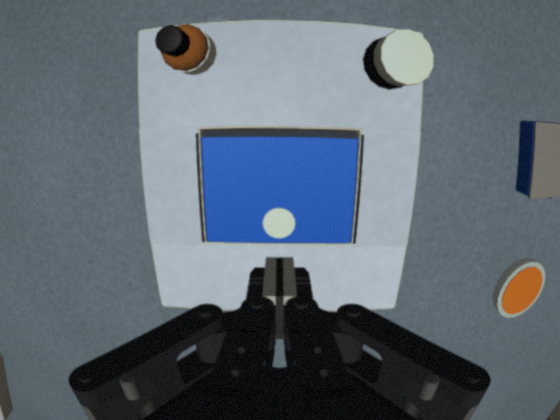

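The wrist view shows the dot at (279,223), directly ahead of the closed fingertips. The bottle is at (183,47) and the jar at (403,57). I'll check the dot's position from this view.

```bash
cat >> h.py <<'E'
from scipy.spatial.transform import Rotation as Ro
def wray(u,v,pos,q):
    p=imaging.camera_params('wrist');K=p['camera_matrix'];T=np.array(p['T_tool_cam'])
    a=np.array([u-K[0][2],v-K[1][2]])/K[0][0];t=np.hypot(*a)
    d=np.r_[a/t*np.sin(t),np.cos(t)];R=Ro.from_quat(np.r_[q[1:],q[0]]).as_matrix()
    return R@T[:3,3]+pos,R@T[:3,:3]@d
E
python3 - <<'E'
from h import *
P=np.array([.50464,-.08187,.18806]);q=np.array([-.0012,.99991,-.0133,-.00105])
for n,u,v,z in(('dot',279,223,.103),('bot',170,40,.155),('jar',405,56,.135),('hingeL',202,136,.103),('hingeR',360,138,.103),('tip',280,258,.169)):
  o,d=wray(u,v,P,q);print(n,o+d*(z-o[2])/d[2])
E
```

```text
dot [ 0.50808955 -0.08172283  0.103     ]
bot [ 0.62323355 -0.03190061  0.155     ]
jar [ 0.61631586 -0.15425323  0.135     ]
hingeL [ 0.56934487 -0.03331935  0.103     ]
hingeR [ 0.56552307 -0.13586438  0.103     ]
tip [ 0.51498396 -0.08252445  0.169     ]
```

```bash
python3 -m inch '[{"claw":-1,"travel":[0,0,-0.1],"turn":0},{"claw":-1,"travel":[0,0,-0.2],"turn":0},{"claw":-1,"travel":[0,0,-0.25],"turn":0},{"claw":-1,"travel":[0,0,-0.28],"turn":0},{"claw":-1,"travel":[0,0,-0.28],"turn":0}]'
```

```text
clock: 2.15
position: [0.5026, -0.0859, 0.134]
ee_rot: [0.0, 1.0, -0.016, -0.001]
contact_force: [-0.2, -0.2, -0.5]
width: -0.0001
gripper_force: 0.0
```

```bash
python3 -m inch '[{"claw":-1,"travel":[0.02,0.015,0],"turn":0},{"claw":-1,"travel":[0.02,0.015,-0.04],"turn":0},{"claw":-1,"travel":[0.02,0.015,-0.06],"turn":0},{"claw":-1,"travel":[0.02,0.015,-0.06],"turn":0},{"claw":-1,"travel":[0.02,0.015,-0.06],"turn":0}]'
python3 -m inch '[{"claw":-1,"travel":[0,0,-0.01],"turn":0},{"claw":-1,"travel":[0,0,-0.02],"turn":0},{"claw":-1,"travel":[0,0,-0.02],"turn":0}]'
```

```text
clock: 2.65
position: [0.5069, -0.0817, 0.1223]
ee_rot: [-0.0, 1.0, -0.015, -0.0]
contact_force: [0.1, 0.5, 0.5]
width: 0.0001
gripper_force: 0.0
clock: 2.95
position: [0.5067, -0.0817, 0.1185]
ee_rot: [0.0, 1.0, -0.015, -0.0]
contact_force: [-1.3, -0.3, 3.2]
width: 0.0001
gripper_force: 1.6
```

```bash
python3 -m inch '[{"claw":-1,"travel":[0,0,-0.01],"turn":0},{"claw":-1,"travel":[0,0,-0.01],"turn":0}]'
```

```text
clock: 3.15
position: [0.5068, -0.0818, 0.1182]
ee_rot: [0.0, 1.0, -0.015, 0.0]
contact_force: [-6.0, 1.4, 15.3]
width: -0.0002
gripper_force: 7.9
```

At the stop (15 N). Now I'll lift straight up 150 mm.

```bash
python3 -m inch '[{"claw":-1,"travel":[0,0,0.15],"turn":0},{"claw":-1,"travel":[0,0,0.35],"turn":0},{"claw":-1,"travel":[0,0,0.55],"turn":0},{"claw":-1,"travel":[0,0,0.8],"turn":0},{"claw":-1,"travel":[0,0,0.8],"turn":0}]'
python3 - <<'E'
from h import *
s=get_state();im=snap('wrist','w2.png');t=snap('top','t2.png');print(s['position'],s['ee_rot'],s['contact_force'])
E
```

```text
clock: 3.65
position: [0.5109, -0.083, 0.2832]
ee_rot: [0.002, 1.0, -0.016, 0.007]
contact_force: [0.1, -0.1, -0.7]
width: 0.0001
gripper_force: 0.0
[ 0.51091623 -0.0829993   0.28321672] [ 0.00210589  0.99985119 -0.01553571  0.00719709] [ 0.09792026 -0.14659513 -0.70271746]
```

View pics/w2.png

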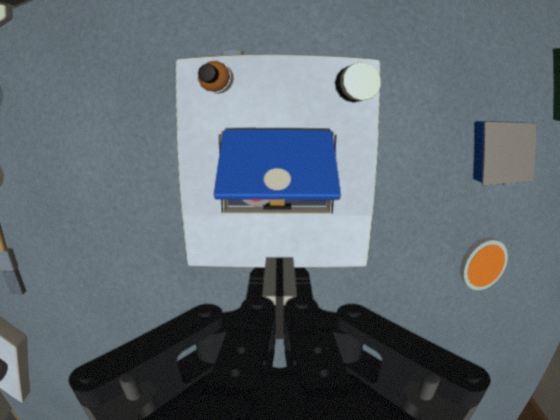

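The cover is mid-rise: blue plate at (215–340,128–198), with the compartment showing under its edge. I'll move over the button while it finishes opening, then look again.

```bash
python3 -m inch '[{"claw":-1,"travel":[0,0.11,0],"turn":0},{"claw":-1,"travel":[0,0.11,0],"turn":0},{"claw":-1,"travel":[0,0.11,0],"turn":0},{"claw":-1,"travel":[0,0.11,0],"turn":0},{"claw":-1,"travel":[0,0.11,0],"turn":0}]'
python3 - <<'E'
from h import *
s=get_state();im=snap('wrist','w3.png');print(list(s['position']),list(s['ee_rot']),s['contact_force'])
c=cv2.imread('pics/w3.png')[80:290,160:440];cv2.imwrite('pics/w3c.png',cv2.resize(c,None,fx=2.5,fy=2.5,interpolation=cv2.INTER_CUBIC))
E
```

```text
clock: 4.25
position: [0.5069, -0.0603, 0.2757]
ee_rot: [0.0, 1.0, -0.016, -0.001]
contact_force: [0.2, -0.5, 0.0]
width: 0.0
gripper_force: 0.0
[np.float64(0.506912859933973), np.float64(-0.06032410877556144), np.float64(0.2756511528846136)] [np.float64(8.423993710732577e-05), np.float64(0.9998751861488844), np.float64(-0.015788743577036066), np.float64(-0.0005662187081486251)] [ 0.17258294 -0.52917865  0.03198699]
```

View pics/w3c.png

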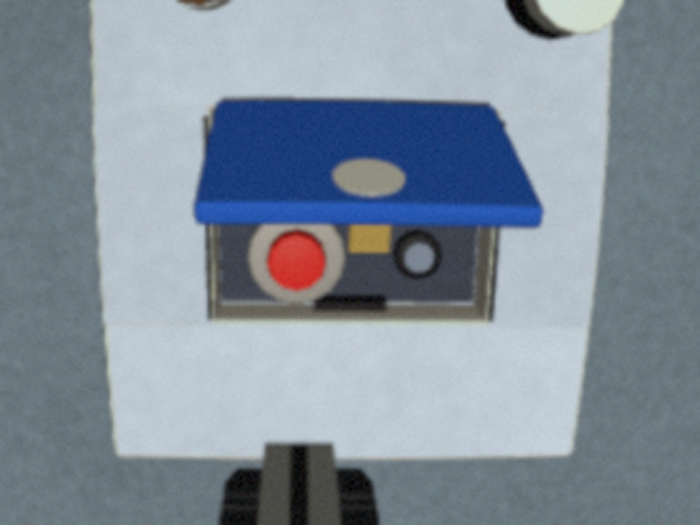

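The button is fully visible at crop (297,260), full-frame (278.5,183.7), lined up with the fingers. The cover's free edge is at v≈168.

```bash
python3 - <<'E'
from h import *
P=np.array([.50691,-.06032,.27565]);q=np.array([0,.999875,-.01579,-.00057])
for n,u,v,z in(('btn',278.5,183.7,.087),('edge',307,168,.17),('front',300,207.5,.095),('bodytip',279,258,.2565)):
  o,d=wray(u,v,P,q);print(n,o+d*(z-o[2])/d[2])
E
```

```text
btn [ 0.51237045 -0.05998639  0.087     ]
edge [ 0.54399721 -0.08148285  0.17      ]
front [ 0.48965601 -0.08044797  0.095     ]
bodytip [ 0.51723206 -0.06057474  0.2565    ]
```

```bash
python3 -m inch '[{"claw":-1,"travel":[0,0,-0.25],"turn":0},{"claw":-1,"travel":[0,0,-0.5],"turn":0},{"claw":-1,"travel":[0,0,-0.65],"turn":0},{"claw":-1,"travel":[0,0,-0.75],"turn":0},{"claw":-1,"travel":[0,0,-0.8],"turn":0}]'
python3 -m inch '[{"claw":-1,"travel":[0,0,-0.02],"turn":0},{"claw":-1,"travel":[0,0,-0.02],"turn":0},{"claw":-1,"travel":[0,0,-0.04],"turn":0},{"claw":-1,"travel":[0,0,-0.04],"turn":0}]'
```

```text
clock: 4.8
position: [0.5058, -0.0599, 0.1142]
ee_rot: [-0.0, 1.0, -0.016, -0.002]
contact_force: [-0.7, -0.4, -1.3]
width: -0.0002
gripper_force: 0.0
clock: 5.2
position: [0.5081, -0.0602, 0.1092]
ee_rot: [0.0, 1.0, -0.016, 0.001]
contact_force: [0.9, 0.1, 2.0]
width: 0.0001
gripper_force: 0.7
```

```bash
for k in 1; do python3 -m inch '[{"claw":-1,"travel":[0,0,-0.01],"turn":0},{"claw":-1,"travel":[0,0,-0.02],"turn":0},{"claw":-1,"travel":[0,0,-0.02],"turn":0}]'; done
python3 -m inch '[{"claw":-1,"travel":[0,0,-0.01],"turn":0},{"claw":-1,"travel":[0,0,-0.01],"turn":0}]'
```

```text
clock: 5.5
position: [0.5081, -0.0601, 0.1049]
ee_rot: [0.0, 1.0, -0.016, 0.001]
contact_force: [2.1, -1.4, 4.0]
width: -0.0001
gripper_force: 1.7
clock: 5.7
position: [0.5081, -0.0602, 0.1039]
ee_rot: [0.0, 1.0, -0.015, 0.001]
contact_force: [-0.9, -0.3, 10.5]
width: -0.0002
gripper_force: 5.7
```

```bash
python3 -m inch '[{"claw":-1,"travel":[0,0,-0.01],"turn":0},{"claw":-1,"travel":[0,0,-0.01],"turn":0}]'
python3 - <<'E'
from h import *
s=get_state();w=snap('wrist','w4.png');t=snap('scene','s4.png');print(list(s['position']),s['contact_force'],s['moment'])
c=np.hstack([cv2.resize(w[90:270,180:380],None,fx=2,fy=2)[:, :, ::-1],cv2.resize(t[120:250,190:310],(332,360),interpolation=cv2.INTER_CUBIC)[:,:,::-1]]);cv2.imwrite('pics/c4.png',c)
E
```

```text
clock: 5.9
position: [0.5081, -0.0602, 0.1036]
ee_rot: [0.001, 1.0, -0.015, 0.002]
contact_force: [-3.6, 0.8, 23.8]
width: 0.0
gripper_force: 11.8
[np.float64(0.5081207184174648), np.float64(-0.06015261110203458), np.float64(0.10364351682304991)] [-3.60220442  0.75726402 23.77827646] [0.05973647 0.61606799 0.05179053]
```

View pics/c4.png

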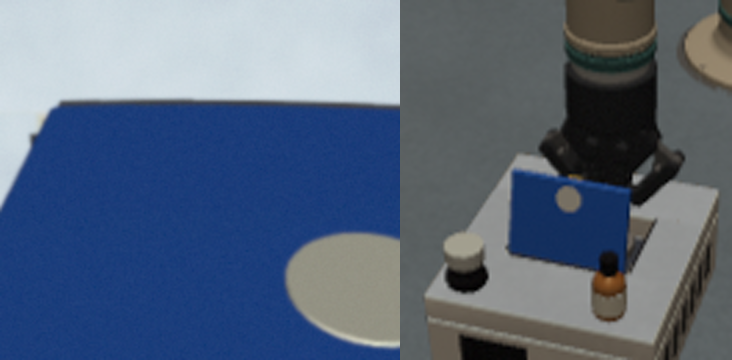

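The dot is at (251,192) in the scene view and (357,235) in the wrist view. The finger stopped about 3.5 mm above the expected full-down height, so the gripper body may be catching the cover's edge. I'll work out the cover angle from the dot.

```bash
python3 - <<'E'
from h import *
P=np.array([.50812,-.06015,.10364]);q=np.array([.001,1,-.0155,.0015]);q/=np.linalg.norm(q)
h=np.array([.5665,-.0835,.095])
p=imaging.camera_params('scene');K=p['camera_matrix'];T=np.linalg.inv(p['cam_to_world'])
print('wrist+scene tri',tri(ray('scene',250.7,192.2),wray(357,235,P,q)))
for th in(.7,.85,1,1.1,1.2,1.28,1.4):
  X=h+[-.06*np.cos(th)+.008*np.sin(th),.0015,.06*np.sin(th)+.008*np.cos(th)]
  c=(T@np.r_[X,1])[:3];u=K@c/c[2]
  o,d=wray(357,235,P,q);dist=np.linalg.norm(np.cross(X-o,d))
  print(th,np.round(X,3),np.round(u[:2],1),'wrist miss',round(dist,4))
E
```

```text
wrist+scene tri [ 0.5594889  -0.0817295   0.15455261]
0.7 [ 0.526 -0.082  0.14 ] [255.4 189.2] wrist miss 0.0255
0.85 [ 0.533 -0.082  0.145] [254.5 189. ] wrist miss 0.0209
1 [ 0.541 -0.082  0.15 ] [253.4 189.3] wrist miss 0.0152
1.1 [ 0.546 -0.082  0.152] [252.7 189.9] wrist miss 0.0109
1.2 [ 0.552 -0.082  0.154] [252.  190.7] wrist miss 0.0063
1.28 [ 0.557 -0.082  0.155] [251.3 191.6] wrist miss 0.0025
1.4 [ 0.564 -0.082  0.155] [250.4 193.1] wrist miss 0.0045
```

The cover stands at about 1.3 rad, so it isn't jammed. I'll re-press slightly further +x in small steps, to measure the travel from first touch to the stop.

```bash
python3 -m inch '[{"claw":-1,"travel":[0,0,0.04],"turn":0},{"claw":-1,"travel":[0,0,0.08],"turn":0},{"claw":-1,"travel":[0.01,0,0.08],"turn":0},{"claw":-1,"travel":[0.01,0,0.07],"turn":0},{"claw":-1,"travel":[0.01,0,0.07],"turn":0}]'
python3 -m inch '[{"claw":-1,"travel":[0,0,-0.01],"turn":0},{"claw":-1,"travel":[0,0,-0.01],"turn":0},{"claw":-1,"travel":[0,0,-0.01],"turn":0}]'
python3 -m inch '[{"claw":-1,"travel":[0,0,-0.01],"turn":0},{"claw":-1,"travel":[0,0,-0.01],"turn":0},{"claw":-1,"travel":[0,0,-0.01],"turn":0}]'
python3 -m inch '[{"claw":-1,"travel":[0,0,-0.01],"turn":0},{"claw":-1,"travel":[0,0,-0.01],"turn":0},{"claw":-1,"travel":[0,0,-0.01],"turn":0}]'
python3 -m inch '[{"claw":-1,"travel":[0,0,-0.01],"turn":0},{"claw":-1,"travel":[0,0,-0.01],"turn":0},{"claw":-1,"travel":[0,0,-0.01],"turn":0}]'
python3 -m inch '[{"claw":-1,"travel":[0,0,-0.02],"turn":0},{"claw":-1,"travel":[0,0,-0.02],"turn":0},{"claw":-1,"travel":[0,0,-0.02],"turn":0}]'
```

```text
clock: 6.5
position: [0.5081, -0.0596, 0.1132]
ee_rot: [-0.0, 1.0, -0.016, -0.001]
contact_force: [1.4, -0.3, 0.1]
width: 0.0001
gripper_force: 0.0
clock: 6.8
position: [0.5088, -0.0598, 0.1119]
ee_rot: [-0.0, 1.0, -0.016, -0.0]
contact_force: [-0.4, -0.1, 0.2]
width: -0.0001
gripper_force: 0.0
clock: 7.1
position: [0.509, -0.0598, 0.1103]
ee_rot: [0.0, 1.0, -0.016, -0.0]
contact_force: [0.1, -0.7, -0.0]
width: -0.0002
gripper_force: 0.0
clock: 7.4
position: [0.5091, -0.0599, 0.1085]
ee_rot: [0.0, 1.0, -0.016, 0.0]
contact_force: [-0.5, -0.0, 2.4]
width: -0.0002
gripper_force: 0.9
clock: 7.7
position: [0.5092, -0.0599, 0.1065]
ee_rot: [0.0, 1.0, -0.016, 0.0]
contact_force: [-0.4, -0.6, 2.5]
width: 0.0002
gripper_force: 1.3
clock: 8.0
position: [0.5093, -0.0599, 0.1038]
ee_rot: [0.0, 1.0, -0.015, 0.001]
contact_force: [-3.4, 0.4, 13.9]
width: 0.0001
gripper_force: 6.9
```

The spring-like travel runs from about 0.110 to 0.1038, so the full 6 mm and then rigid: the button went right down. Now I'll lift off and move behind the open cover.

```bash
python3 -m inch '[{"claw":-1,"travel":[0,0,0.1],"turn":0},{"claw":-1,"travel":[0,0,0.3],"turn":0},{"claw":-1,"travel":[0,0,0.55],"turn":0},{"claw":-1,"travel":[0,0,0.8],"turn":0},{"claw":-1,"travel":[0,0,0.9],"turn":0}]'
python3 -m inch '[{"claw":-1,"travel":[0,-0.115,0],"turn":0},{"claw":-1,"travel":[0.2,-0.115,0],"turn":0},{"claw":-1,"travel":[0.405,-0.115,0],"turn":0},{"claw":-1,"travel":[0.405,-0.115,0],"turn":0},{"claw":-1,"travel":[0.405,-0.115,0],"turn":0}]'
python3 - <<'E'
from h import *
s=get_state();w=snap('wrist','w5.png');t=snap('top','t5.png');q=snap('scene','s5.png');print(list(s['position']),s['contact_force'])
c=np.hstack([cv2.resize(t[160:265,260:350],(308,360),interpolation=cv2.INTER_CUBIC)[:, :, ::-1],cv2.resize(q[120:250,190:310],(332,360),interpolation=cv2.INTER_CUBIC)[:,:,::-1]]);cv2.imwrite('pics/c5.png',c)
E
```

```text
clock: 8.5
position: [0.5109, -0.0603, 0.287]
ee_rot: [0.001, 1.0, -0.016, 0.004]
contact_force: [0.1, 0.5, -0.6]
width: 0.0003
gripper_force: 0.0
clock: 9.0
position: [0.59, -0.0828, 0.2807]
ee_rot: [-0.0, 1.0, -0.015, -0.002]
contact_force: [-0.8, 0.6, -0.5]
width: 0.0003
gripper_force: 0.0
[np.float64(0.5900160784727269), np.float64(-0.08279434079128044), np.float64(0.2807287455541873)] [-0.81780625  0.55738018 -0.48518215]
```

View pics/c5.png

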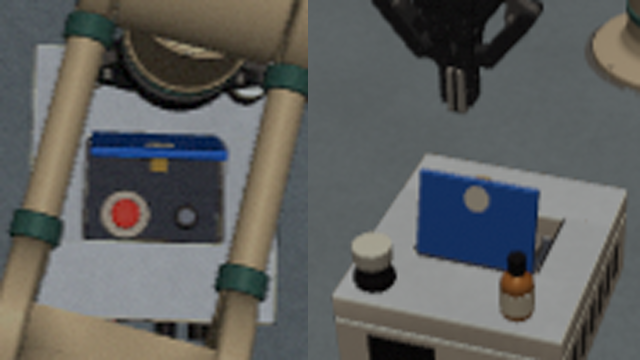

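The cover is standing open, the button is back out (red at about (125,213) in the left half), and the finger is above and behind the cover. Now I'll lower it and sweep the cover down.

```bash
python3 -m inch '[{"claw":-1,"travel":[0,0,-0.2],"turn":0},{"claw":-1,"travel":[0,0,-0.4],"turn":0},{"claw":-1,"travel":[0,0,-0.54],"turn":0},{"claw":-1,"travel":[0,0,-0.54],"turn":0},{"claw":-1,"travel":[0,0,-0.54],"turn":0}]'
python3 -m inch '[{"claw":-1,"travel":[-0.06,0,0],"turn":0},{"claw":-1,"travel":[-0.11,0,0],"turn":0},{"claw":-1,"travel":[-0.15,0,-0.01],"turn":0},{"claw":-1,"travel":[-0.19,0,-0.03],"turn":0},{"claw":-1,"travel":[-0.19,0,-0.03],"turn":0}]'
```

```text
clock: 9.65
position: [0.5897, -0.0829, 0.1751]
ee_rot: [0.0, 1.0, -0.016, 0.0]
contact_force: [-0.5, -0.2, -0.2]
width: -0.0003
gripper_force: 0.0
clock: 10.15
position: [0.5501, -0.0826, 0.1682]
ee_rot: [-0.0, 1.0, -0.016, -0.001]
contact_force: [-0.1, 0.1, -0.0]
width: -0.0002
gripper_force: 0.0
```

```bash
python3 -m inch '[{"claw":-1,"travel":[-0.04,0,-0.025],"turn":0},{"claw":-1,"travel":[-0.075,0,-0.05],"turn":0},{"claw":-1,"travel":[-0.115,0,-0.08],"turn":0},{"claw":-1,"travel":[-0.155,0,-0.11],"turn":0},{"claw":-1,"travel":[-0.155,0,-0.11],"turn":0}]'
python3 -c "
from h import *
q=snap('scene','s6.png');w=snap('wrist','w6.png')
c=np.hstack([cv2.resize(w,(480,360))[:, :, ::-1],cv2.resize(q[120:250,190:305],(318,360),interpolation=cv2.INTER_CUBIC)[:,:,::-1]]);cv2.imwrite('pics/c6.png',c)"
```

```text
clock: 10.65
position: [0.5185, -0.0825, 0.145]
ee_rot: [-0.0, 1.0, -0.016, -0.002]
contact_force: [-0.2, 0.9, 0.8]
width: -0.0
gripper_force: 0.4
```

View pics/c6.png

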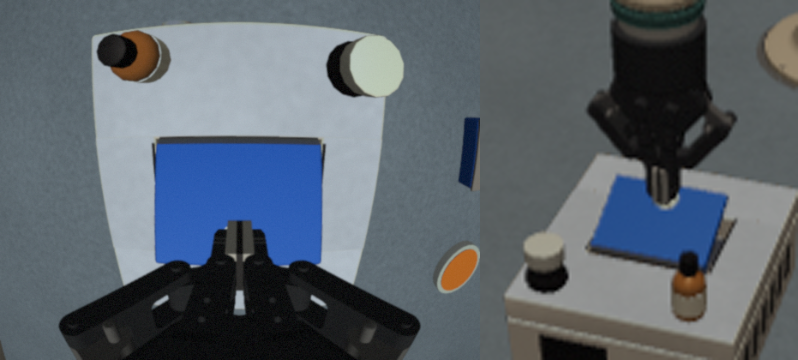

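The cover is about 0.4 rad from shut, with the fingertip on its dot. The bottle and jar haven't moved. I'll carry on down and press.

```bash
python3 -m inch '[{"claw":-1,"travel":[-0.03,0,-0.035],"turn":0},{"claw":-1,"travel":[-0.055,0,-0.07],"turn":0},{"claw":-1,"travel":[-0.07,0,-0.11],"turn":0},{"claw":-1,"travel":[-0.07,0,-0.12],"turn":0},{"claw":-1,"travel":[-0.07,0,-0.12],"turn":0}]'
python3 -m inch '[{"claw":-1,"travel":[0,0,-0.01],"turn":0},{"claw":-1,"travel":[0,0,-0.02],"turn":0},{"claw":-1,"travel":[0,0,-0.03],"turn":0},{"claw":-1,"travel":[0,0,-0.03],"turn":0},{"claw":-1,"travel":[0,0,-0.03],"turn":0}]'
```

```text
clock: 11.25
position: [0.5057, -0.0826, 0.1214]
ee_rot: [-0.0, 1.0, -0.016, -0.002]
contact_force: [0.3, -0.2, -0.1]
width: -0.0001
gripper_force: 0.3
clock: 11.75
position: [0.5063, -0.0827, 0.1182]
ee_rot: [0.0, 1.0, -0.015, -0.0]
contact_force: [-5.7, 0.3, 15.4]
width: 0.0
gripper_force: 7.9
```

At the stop again, at the same height and force. I'll release, rise straight up, and check that it's latched.

```bash
python3 -m inch '[{"claw":-1,"travel":[0,0,0.05],"turn":0},{"claw":-1,"travel":[0,0,0.2],"turn":0},{"claw":-1,"travel":[0,0,0.45],"turn":0},{"claw":-1,"travel":[0,0,0.7],"turn":0},{"claw":-1,"travel":[0,0,0.9],"turn":0}]'
python3 -m inch '[{"claw":-1,"travel":[-0.5,-0.6,0],"turn":0},{"claw":-1,"travel":[-0.5,-0.6,0],"turn":0},{"claw":-1,"travel":[-0.5,-0.6,0],"turn":0},{"claw":-1,"travel":[-0.5,-0.6,0],"turn":0},{"claw":-1,"travel":[-0.5,-0.6,0],"turn":0}]'
python3 -m inch '[{"claw":-1,"travel":[0,0,0],"turn":0},{"claw":-1,"travel":[0,0,0],"turn":0},{"claw":-1,"travel":[0,0,0],"turn":0}]'
python3 -c "
from h import *
q=snap('scene','s7.png');w=snap('top','t7.png')
c=np.hstack([cv2.resize(w,(480,360))[:, :, ::-1],cv2.resize(q[120:250,190:305],(318,360),interpolation=cv2.INTER_CUBIC)[:,:,::-1]]);cv2.imwrite('pics/c7.png',c)"
```

```text
clock: 12.25
position: [0.5077, -0.0829, 0.2994]
ee_rot: [0.0, 1.0, -0.016, 0.002]
contact_force: [0.6, 0.2, 0.2]
width: -0.0
gripper_force: 0.0
clock: 12.75
position: [0.4065, -0.2038, 0.2965]
ee_rot: [0.0, 1.0, -0.017, 0.0]
contact_force: [0.5, 0.4, -0.5]
width: -0.0003
gripper_force: 0.0
clock: 13.05
position: [0.4079, -0.2019, 0.2962]
ee_rot: [-0.0, 1.0, -0.014, 0.0]
contact_force: [-0.3, 0.2, 0.4]
width: 0.0001
gripper_force: 0.0
```

View pics/c7.png

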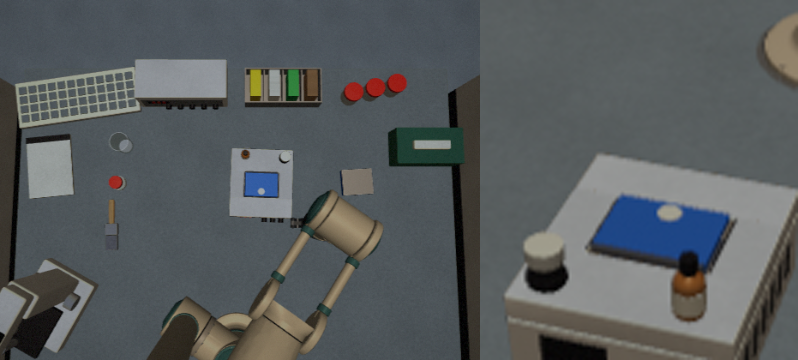

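The cover is shut and level, with the dot at (261,191) in the left half. Bottle and jar are in place, and the hand is clear of everything.

```bash
python3 -c "
from rig import ticket
print(ticket.sign_off())"
```

```text
the job is handed in; nothing more can be done
None
```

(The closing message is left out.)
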